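# Spice jars in a row by height

### The arm

A 7-joint arm with a two-finger parallel gripper is mounted at the origin on the work surface. World frame = base frame: x ahead of the robot, y to its left, z up, the work surface at z = 0. Lengths are in m, angles in rad, forces in N, time in s.
With the tool pointing down it reaches from about 0.425 to 0.825 m from the base axis. Payload 3.6 kg.
Tool frame: the origin (TCP) lies on the front face of the gripper's body, between the roots of the fingers; the fingertips stand 73 mm ahead of it and the grasp point (between the pads) lies 54 mm ahead of it; z points along the fingers, y is the line along which they close (so a half turn about z gives the same grasp; the last joint's range is limited). The gripper opens to 85 mm and grips with 20 to 120 N. Pads are 22 mm wide; open, the fingers measure 114 mm over their backs; the gripper's body (76 mm by 85 mm) begins 54 mm behind the grasp point. The pads swing forward as they close: fully open they stand 13 mm farther back than shut.
Start: joints at [1.087, 0.615, -0.013, 1.423, 0.008, 1.103, -0.04], TCP at [0.287, -0.583, 0.304] pointing down, gripper open.
Joint ranges: [-3.12, 3.12], [-0.3, 2.06], [-1.34, 1.32], [0.26, 2.42], [-1.36, 4.5], [0.01, 1.98], [-2.84, 2.84]. Speed limits (rad/s): [2.79, 2.79, 3.14, 3.14, 3.14, 3.14, 3.14].

### API

Orientations are given as a 3x3 rotation matrix whose columns are the frame's x, y, z axes.
In Python, from station import manip gives the robot as it stands.
- The arm moves only by the tool carry_out, never from a script. Its argument "motion" is a list of rows, each an object of numbers: "tx", "ty", "tz": the shift along the tool's x, y, z in units of 0.025 m (1.0 is 0.025 m); "rx", "ry", "rz": the turn, a rotation vector about the tool's x, y, z in units of 0.12 rad (1.0 is 0.12 rad). A call has 1 to 12 rows; each row shifts and turns the commanded pose from where the row before left it, along the tool's axes as they then stand; what a row does not reach is not made up. A row lasts 1/12 s, in which the tool goes at most 41.7 mm and 7.16 degrees, less where a joint would pass 70% of its speed; a pose out of reach is approached as far as the arm can. A call with a number of a shift or a turn outside -1 to 1 is refused whole. A call with a gripper value outside its range is refused whole. "fingers" is the opening, from 0 (shut) to 1 (fully open), set as the call begins (left out, the last holds). The fingers move at their own pace and stop on an object; "grip_force" is the grip in N (left out, the last holds). Time passes only in rows, so rows that do not move let the fingers close. It gives the time, the measured TCP pose, the force, the opening and the grip force at its end, in the units of the state.
- manip.observe(): the state, without advancing time (a new reading comes with each control period).
- manip.capture(name): name is "scene" or "top" or "wrist"; returns a dict with "image" (384x512x3 uint8, red, green, blue), "range_z" (384x512 float32, m along the optical axis (not along the pixel's ray), 0 where there is no reading), "mtx" (3x3 intrinsics, pixels), "extrinsics" (4x4, takes a point from camera to world coordinates); the wrist camera has in their place "mount" (4x4, takes a point from camera to tool coordinates, whose origin is the TCP and whose axes are the flange's). Camera axes: x right, y up, looking along -z (the intrinsics and any distortion apply to the point x, -y, -z); pixel columns grow to the right and rows downward; lengths in m; the calibration is good to about 2 mm. A picture is of the moment at which its call begins: read the wrist's pose just before it.
- manip.close_job(): hands the job in; it is judged then, once.
Trained networks look in a picture, given as the dict that the camera call returned (one of the last four; its "shot" number tells which), for a name from the list of things; names that differ only in an ending like _2 or _b are one class to them, and where a whole thing is asked for, a point or a joint stands for the part that bears it (a point fixed in the world has none). Each returns a list of dicts, best first, with "conf" (0 to 1); they miss things now and then, are a little off and sometimes report something else, mostly with a low value. They report only what shows in the picture. A call takes as long as a camera call. They do not tell look-alikes from the thing itself.
- manip.search_frame(label, picture): "uv" ([column, row] in pixels, amid what is visible of it).
The state is a dict: "t": time; "qpos": joint angles; "dq": joint speeds; "joint_torque": joint torques, N m; "eef_pos": TCP position; "ee_rot": TCP orientation; "ft_force": force on the tool from outside, world axes, zero at the start; "torque": the same for the moment, N m; "finger_gap": finger opening in m; "gripper_force": force on a finger pad.
Only numpy, scipy, OpenCV 4.12 (cv2) and the standard library are available. Lean on these libraries where they do the work, as an engineer would, in place of code of your own. Each camera call takes 0.05 s, during which the arm holds its last target. There are 200 camera calls.

### The job

Line up the four spice jars by height on the coasters of the dark wooden board, one jar on the centre of each coaster: the tallest next to the dark bottle, then stepping down to the shortest next to the white sugar pot. Keep the jars upright, set them down gently and leave them standing free.

Things in the scene. Friction and masses are not known exactly. Their poses are not given: they have to be found in the camera images.
- jar_red: Loose round spice jar, red (paprika) body and a coloured dot of the same colour on its pale oak lid; 120 mm tall, 46 mm across over its whole height, 80 to 340 g. Origin: centre of its underside, z up along the jar. It stands upright on the counter at the start.
- jar_black: Loose round spice jar, black (peppercorns) body and a coloured dot of the same colour on its pale oak lid; 100 mm tall, 46 mm across over its whole height, 80 to 340 g. Origin: centre of its underside, z up along the jar. It stands upright on the counter at the start.
- jar_yellow: Loose round spice jar, yellow (turmeric) body and a coloured dot of the same colour on its pale oak lid; 80 mm tall, 46 mm across over its whole height, 80 to 340 g. Origin: centre of its underside, z up along the jar. It stands upright on the counter at the start.
- jar_green: Loose round spice jar, green (dried herbs) body and a coloured dot of the same colour on its pale oak lid; 60 mm tall, 46 mm across over its whole height, 80 to 340 g. Origin: centre of its underside, z up along the jar. It stands upright on the counter at the start.
- mark_a: Fixed round coaster, off-white rim, blue-grey centre, 72 mm across, 3 mm thick, first (end) of a row a, b, c, d towards +y, about 92 mm apart, on a dark wooden board 18 mm high, 90 mm wide. Origin: centre of its underside, 18 mm above the counter; a jar on it stands 21 mm above the counter. x: across the board, away from the robot; y: along the row.
- mark_b: Fixed round coaster, off-white rim, blue-grey centre, 72 mm across, 3 mm thick, second of a row a, b, c, d towards +y, about 92 mm apart, on a dark wooden board 18 mm high, 90 mm wide. Origin: centre of its underside, 18 mm above the counter; a jar on it stands 21 mm above the counter. x: across the board, away from the robot; y: along the row.
- mark_c: Fixed round coaster, off-white rim, blue-grey centre, 72 mm across, 3 mm thick, third of a row a, b, c, d towards +y, about 92 mm apart, on a dark wooden board 18 mm high, 90 mm wide. Origin: centre of its underside, 18 mm above the counter; a jar on it stands 21 mm above the counter. x: across the board, away from the robot; y: along the row.
- mark_d: Fixed round coaster, off-white rim, blue-grey centre, 72 mm across, 3 mm thick, fourth (end) of a row a, b, c, d towards +y, about 92 mm apart, on a dark wooden board 18 mm high, 90 mm wide. Origin: centre of its underside, 18 mm above the counter; a jar on it stands 21 mm above the counter. x: across the board, away from the robot; y: along the row.
- bottle: Fixed small dark-brown bulb bottle with a cork, 95 mm tall, 68 mm across, standing on the board about 105 mm beyond one end of the coaster row: beside mark_a in some starts, beside mark_d in others. Origin: centre of its underside.
- sugar_pot: Fixed white sugar pot with an oak lid and knob, 86 mm tall, 70 mm across, at the other end of the row from the bottle. Origin: centre of its underside. (Unlisted: a loose blue cup, 55 mm tall, and a loose terracotta bowl, 35 mm tall, stand among the jars; all six are at least 100 mm apart, centre to centre.)
Things that resemble listed ones, but are neither listed nor needed, are in the scene too. What is shaped like the jar_yellow but purple is not meant.

How it is judged:
By the outcome, as a careful person would: the job done as asked, in the order asked, and still so for the second after the job is handed in, with the robot touching nothing.
It also fails if it takes over 115 s, if anything falls off the work surface, if the arm or the gripper's body presses on something with over 40 N, if the wrist force passes 120 N, or if a joint passes its speed limit or range.

## Working session

There is one attempt and no reset: what is moved stays moved. The work goes in short steps, Python scripts to look and compute and a tool call to move; the robot and the scene stay as the last step left them, time stands still between calls to the robot, and variables do not carry over. Pictures are saved under pics/ and viewed, at most 14 in all, crops included, and the job is handed in when it is done.

Besides the shell and the picture viewer there is one more tool, called by a JSON object that holds its "op" and its "data", one argument or row to a line. carry_out: Moves the arm, as the interface text tells. Shifts and turns lie within -1 to 1; 1 stands for 0.025 m of shift or 0.12 rad of turn. Its arguments: {"type":"object","properties":{"motion":{"type":"array","items":{"type":"object","properties":{"tx":{"type":"number","minimum":-1,"maximum":1},"ty":{"type":"number","minimum":-1,"maximum":1},"tz":{"type":"number","minimum":-1,"maximum":1},"rx":{"type":"number","minimum":-1,"maximum":1},"ry":{"type":"number","minimum":-1,"maximum":1},"rz":{"type":"number","minimum":-1,"maximum":1}}}},"fingers":{"type":"number"},"grip_force":{"type":"number"}},"required":["motion"]}

```bash
mkdir -p pics; ls; cat > h.py <<'E'
import numpy as np, cv2
from station import manip
def world(p,uv,T=None):
    u,v=int(round(uv[0])),int(round(uv[1])); d=p["range_z"][v,u]; K=p["mtx"]
    c=np.array([(u-K[0,2])/K[0,0]*d,-(v-K[1,2])/K[1,1]*d,-d,1])
    return ((p["extrinsics"] if T is None else T)@c)[:3]
def cloud(p,T=None):
    d=p["range_z"];K=p["mtx"];v,u=np.indices(d.shape)
    c=np.stack([(u-K[0,2])/K[0,0]*d,-(v-K[1,2])/K[1,1]*d,-d,np.ones_like(d)],-1)
    return (c@(p["extrinsics"] if T is None else T).T)[...,:3]
def save(p,n): cv2.imwrite("pics/"+n,p["image"][...,::-1])
E
python3 - <<'E'
from h import *
np.set_printoptions(precision=3,suppress=True)
o=manip.observe(); print(o["t"],o["eef_pos"],o["ee_rot"],o["ft_force"])
ims=[]
for n in("top","scene"):
    p=manip.capture(n); ims.append(p["image"]); print(n,p["extrinsics"][:3,3])
    for l in "jar_red jar_black jar_yellow jar_green mark_a bottle sugar_pot".split():
        for r in manip.search_frame(l,p)[:5]: print(l,round(r["conf"],2),np.round(r["uv"]),world(p,r["uv"]))
    save(p,n+"1.png")
E
```

```text
pics
0.0 [ 0.286 -0.583  0.303] [[ 0.897  0.441 -0.001]
 [ 0.441 -0.897  0.002]
 [-0.    -0.003 -1.   ]] [ 0.642 -0.043 -0.571]
top [0.355 0.004 0.984]
jar_red 0.8 [408. 217.] [ 0.455 -0.316  0.122]
jar_black 0.69 [147. 225.] [0.451 0.22  0.1  ]
jar_yellow 0.73 [344. 233.] [ 0.428 -0.192  0.082]
jar_yellow 0.72 [346. 277.] [ 0.337 -0.191  0.083]
jar_yellow 0.7 [220. 148.] [0.637 0.074 0.021]
jar_yellow 0.67 [307. 268.] [ 0.357 -0.11   0.083]
jar_green 0.58 [216. 226.] [0.45 0.08 0.06]
mark_a 0.96 [302. 151.] [ 0.627 -0.118  0.02 ]
mark_a 0.83 [260. 151.] [ 0.627 -0.02   0.023]
mark_a 0.68 [222. 152.] [0.627 0.069 0.021]
mark_a 0.61 [184. 146.] [0.643 0.158 0.021]
bottle 0.88 [134. 148.] [0.623 0.257 0.081]
sugar_pot 0.63 [350. 144.] [ 0.622 -0.216  0.086]
scene [1.266 0.245 0.688]
jar_red 0.82 [151. 145.] [ 0.473 -0.316  0.075]
jar_red 0.48 [305. 186.] [0.469 0.088 0.05 ]
jar_black 0.28 [149. 144.] [ 0.475 -0.319  0.079]
jar_yellow 0.82 [197. 158.] [ 0.457 -0.197  0.053]
jar_yellow 0.7 [218. 136.] [ 0.353 -0.184  0.06 ]
jar_yellow 0.55 [242. 147.] [ 0.377 -0.106  0.058]
jar_yellow 0.47 [151. 196.] [ 0.661 -0.205  0.085]
jar_green 0.79 [305. 187.] [0.468 0.088 0.046]
jar_green 0.56 [273. 242.] [0.641 0.066 0.021]
mark_a 0.87 [315. 254.] [0.645 0.158 0.022]
mark_a 0.64 [235. 230.] [ 0.634 -0.024  0.02 ]
mark_a 0.6 [274. 240.] [0.635 0.066 0.021]
mark_a 0.58 [198. 220.] [ 0.632 -0.113  0.019]
bottle 0.96 [372. 254.] [0.659 0.266 0.077]
bottle 0.7 [148. 146.] [ 0.478 -0.322  0.073]
sugar_pot 0.62 [152. 195.] [ 0.66  -0.203  0.088]
```

View pics/top1.png

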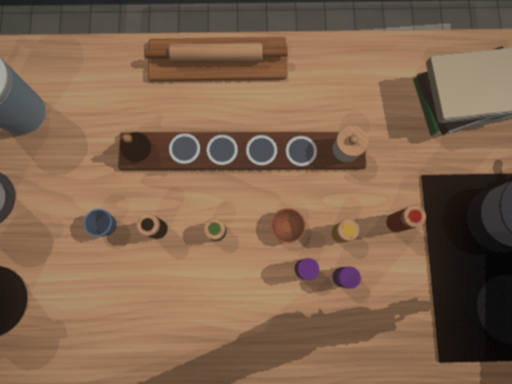

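View pics/scene1.png

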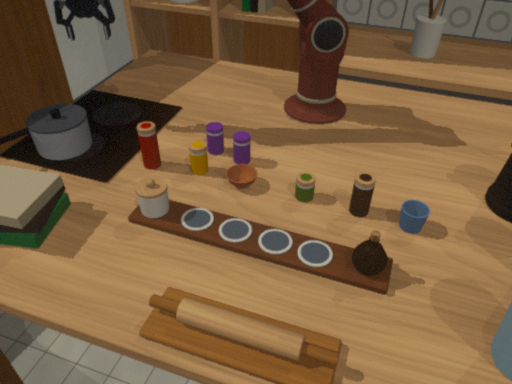

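Top view: bottle (135,147) is at the +y end and the sugar pot (349,145) at the −y end. Coasters are at (184,148), (222,150), (262,150) and (301,151). Jars are red (412,217), black (150,226), green (215,230) and yellow-lidded (347,231). Two purple jars at (307,269) and (347,277) match the yellow's shape but are the excluded look-alikes. So red→d, black→c, yellow→b, green→a. Next I measure accurately and confirm with a crop.

```bash
python3 - <<'E'
from h import *
np.set_printoptions(precision=4,suppress=True)
P={n:manip.capture(n) for n in("top","scene")}
J=dict(red=(.455,-.316,.12),black=(.45,.22,.1),yellow=(.43,-.192,.08),green=(.45,.08,.06))
for n,p in P.items():
    W=cloud(p)
    for k,(x,y,h) in J.items():
        m=(abs(W[...,2]-h)<.006)&(np.hypot(W[...,0]-x,W[...,1]-y)<.045)
        q=W[m]; 
        if len(q)>4: (c,r)=cv2.minEnclosingCircle(q[:,:2].astype(np.float32)); print(n,k,len(q),np.array(c),round(r,4),np.median(q,0), (q.min(0)+q.max(0))/2)
    # coasters: bright rim or blue centre in board region
    m=(abs(W[...,2]-.021)<.012)&(W[...,0]>.56)&(W[...,0]<.72)&(W[...,1]>-.17)&(W[...,1]<.21)
    g=p["image"].astype(int); m&=(g[...,2]>85)
    nn,l,s,c=cv2.connectedComponentsWithStats(m.astype(np.uint8))
    for i in range(1,nn):
        if s[i,4]>150:
            q=W[l==i]; cc,r=cv2.minEnclosingCircle(q[:,:2].astype(np.float32)); print(n,"coaster",s[i,4],np.array(cc),round(r,4),np.median(q,0))
a=P["top"]["image"][200:300,280:440,::-1]; b=P["scene"]["image"][110:210,130:290,::-1]
cv2.imwrite("pics/crop.png",cv2.resize(np.vstack([a,b]),None,fx=3,fy=3,interpolation=cv2.INTER_CUBIC))
E
```

```text
top red 400 [ 0.4559 -0.3304] 0.0232 [ 0.4565 -0.3288  0.1202] [ 0.4561 -0.3303  0.1203]
top black 388 [0.4521 0.2183] 0.0232 [0.4514 0.2178 0.1007] [0.4523 0.2183 0.0996]
top yellow 364 [ 0.4355 -0.2016] 0.0234 [ 0.4344 -0.2008  0.0805] [ 0.4346 -0.2007  0.0797]
top green 352 [0.4444 0.0841] 0.023 [0.4439 0.0844 0.0604] [0.4443 0.0847 0.0597]
top coaster 773 [0.6394 0.1576] 0.0386 [0.6382 0.1577 0.0214]
top coaster 705 [0.6349 0.0695] 0.0382 [0.6334 0.0712 0.0215]
top coaster 415 [ 0.632 -0.022] 0.0382 [ 0.6305 -0.0227  0.0211]
top coaster 353 [ 0.6287 -0.1158] 0.0378 [ 0.628  -0.1099  0.0212]
scene red 169 [ 0.4623 -0.3292] 0.0238 [ 0.4648 -0.3285  0.1202] [ 0.4611 -0.3308  0.1189]
scene black 240 [0.4565 0.2177] 0.0241 [0.4606 0.2174 0.1   ] [0.4571 0.2176 0.0986]
scene yellow 176 [ 0.4395 -0.204 ] 0.0247 [ 0.4431 -0.2006  0.0801] [ 0.4394 -0.2029  0.0787]
scene green 205 [0.4485 0.0819] 0.0243 [0.4528 0.0828 0.0598] [0.4481 0.0827 0.0589]
scene coaster 397 [ 0.6285 -0.1166] 0.0396 [ 0.6352 -0.1104  0.0215]
scene coaster 538 [ 0.6308 -0.0256] 0.04 [ 0.635  -0.0236  0.0213]
scene coaster 561 [0.6337 0.0668] 0.04 [0.6381 0.0678 0.0212]
scene coaster 640 [0.6383 0.1568] 0.0406 [0.6428 0.1563 0.0212]
```

View pics/crop.png

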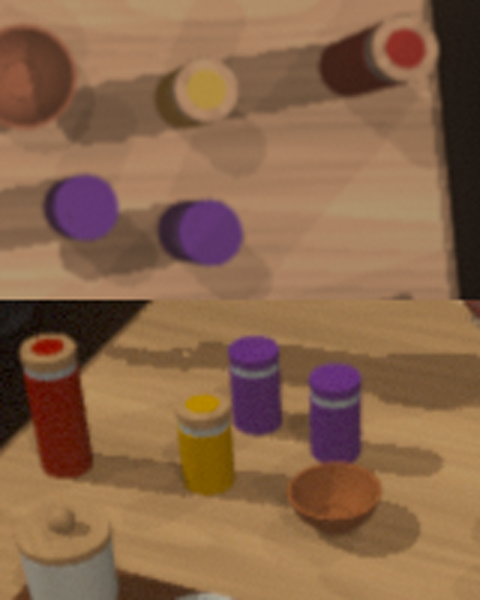

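The crop confirms it: the yellow-bodied jar at (347,231) is jar_yellow, and both purple jars are decoys. I start by aligning the tool axes with the world.

{"op": "carry_out", "data": {
  "motion": [
    {"rz":0.95},
    {"rz":0.95},
    {"rz":0.95},
    {"rz":0.95},
    {}
  ],
  "fingers": 1,
  "grip_force": 40
}}

```text
schema error: expected keys tx, ty, tz, rx, ry, rz
```

{"op": "carry_out", "data": {
  "motion": [
    {"tx":0.62,"ty":-0.92},
    {"tx":0.62,"ty":-0.92},
    {"tx":0.62,"ty":-0.92},
    {"tx":0.62,"ty":-0.92},
    {"tx":0.62,"ty":-0.92},
    {"tx":0.62,"ty":-0.92},
    {"tx":0.62,"ty":-0.92},
    {"tx":0.62,"ty":-0.92},
    {"tx":0.62,"ty":-0.92},
    {"tx":0.62,"ty":-0.92},
    {"tx":0.6,"ty":-0.92},
    {}
  ]
}}

```text
schema error: expected keys tx, ty, tz, rx, ry, rz
```

{"op": "carry_out", "data": {
  "motion": [
    {"tx":0,"ty":0,"tz":0,"rx":0,"ry":0,"rz":0.95},
    {"tx":0,"ty":0,"tz":0,"rx":0,"ry":0,"rz":0.95},
    {"tx":0,"ty":0,"tz":0,"rx":0,"ry":0,"rz":0.95},
    {"tx":0,"ty":0,"tz":0,"rx":0,"ry":0,"rz":0.95},
    {"tx":0,"ty":0,"tz":0,"rx":0,"ry":0,"rz":0}
  ],
  "fingers": 1,
  "grip_force": 40
}}

```text
t: 1.32
eef_pos: [0.287, -0.5832, 0.3039]
ee_rot: [[1.0, -0.001, -0.0], [-0.001, -1.0, -0.0], [-0.0, 0.0, -1.0]]
ft_force: [1.5, 0.3, -0.3]
finger_gap: 0.0857
gripper_force: 0.0
```

{"op": "carry_out", "data": {
  "motion": [
    {"tx":0.62,"ty":-0.92,"tz":0,"rx":0,"ry":0,"rz":0},
    {"tx":0.62,"ty":-0.92,"tz":0,"rx":0,"ry":0,"rz":0},
    {"tx":0.62,"ty":-0.92,"tz":0,"rx":0,"ry":0,"rz":0},
    {"tx":0.62,"ty":-0.92,"tz":0,"rx":0,"ry":0,"rz":0},
    {"tx":0.62,"ty":-0.92,"tz":0,"rx":0,"ry":0,"rz":0},
    {"tx":0.62,"ty":-0.92,"tz":0,"rx":0,"ry":0,"rz":0},
    {"tx":0.62,"ty":-0.92,"tz":0,"rx":0,"ry":0,"rz":0},
    {"tx":0.62,"ty":-0.92,"tz":0,"rx":0,"ry":0,"rz":0},
    {"tx":0.62,"ty":-0.92,"tz":0,"rx":0,"ry":0,"rz":0},
    {"tx":0.62,"ty":-0.92,"tz":0,"rx":0,"ry":0,"rz":0},
    {"tx":0.6,"ty":-0.92,"tz":0,"rx":0,"ry":0,"rz":0},
    {"tx":0,"ty":0,"tz":0,"rx":0,"ry":0,"rz":0}
  ]
}}

```text
t: 2.32
eef_pos: [0.4611, -0.3233, 0.304]
ee_rot: [[1.0, 0.015, 0.003], [0.015, -1.0, 0.005], [0.003, -0.005, -1.0]]
ft_force: [1.2, 1.0, -0.3]
finger_gap: 0.0854
gripper_force: 0.0
```

```bash
python3 - <<'E'
from h import *
np.set_printoptions(precision=4,suppress=True)
o=manip.observe(); p=manip.capture("wrist")
T=np.eye(4);T[:3,:3]=o["ee_rot"];T[:3,3]=o["eef_pos"];print(o["eef_pos"],o["qpos"]);W=cloud(p,T@p["mount"])
q=W[(abs(W[...,2]-.12)<.008)&(np.hypot(W[...,0]-.456,W[...,1]+.33)<.05)]
print(len(q),len(q) and cv2.minEnclosingCircle(q[:,:2].astype(np.float32)))
E
```

```text
[ 0.4611 -0.3233  0.304 ] [ 0.5213  0.4791  0.0822  1.683  -0.053   0.9816 -0.932 ]
2575 ((0.4582078754901886, -0.33014148473739624), 0.023075202479958534)
```

{"op": "carry_out", "data": {
  "motion": [
    {"tx":0,"ty":0,"tz":0.8,"rx":0,"ry":0,"rz":0},
    {"tx":0,"ty":0,"tz":0.8,"rx":0,"ry":0,"rz":0},
    {"tx":0,"ty":0,"tz":0.8,"rx":0,"ry":0,"rz":0},
    {"tx":0,"ty":0,"tz":0.6,"rx":0,"ry":0,"rz":0},
    {"tx":0,"ty":0,"tz":0,"rx":0,"ry":0,"rz":0},
    {"tx":0,"ty":0,"tz":0,"rx":0,"ry":0,"rz":0}
  ]
}}

```text
t: 2.87
eef_pos: [0.4557, -0.3311, 0.2286]
ee_rot: [[1.0, 0.001, -0.002], [0.001, -1.0, 0.0], [-0.002, -0.0, -1.0]]
ft_force: [0.5, -0.4, 1.0]
finger_gap: 0.0853
gripper_force: 0.0
```

{"op": "carry_out", "data": {
  "motion": [
    {"tx":0,"ty":0,"tz":0.8,"rx":0,"ry":0,"rz":0},
    {"tx":0,"ty":0,"tz":0.8,"rx":0,"ry":0,"rz":0},
    {"tx":0,"ty":0,"tz":0.8,"rx":0,"ry":0,"rz":0},
    {"tx":0,"ty":0,"tz":0.6,"rx":0,"ry":0,"rz":0},
    {"tx":0,"ty":0,"tz":0,"rx":0,"ry":0,"rz":0},
    {"tx":0,"ty":0,"tz":0,"rx":0,"ry":0,"rz":0},
    {"tx":0,"ty":0,"tz":0,"rx":0,"ry":0,"rz":0}
  ]
}}

```text
t: 3.45
eef_pos: [0.4573, -0.3312, 0.1556]
ee_rot: [[1.0, 0.001, 0.003], [0.001, -1.0, -0.002], [0.003, 0.002, -1.0]]
ft_force: [-0.8, -0.0, -0.2]
finger_gap: 0.0858
gripper_force: 0.0
```

{"op": "carry_out", "data": {
  "motion": [
    {"tx":0,"ty":0,"tz":0,"rx":0,"ry":0,"rz":0},
    {"tx":0,"ty":0,"tz":0,"rx":0,"ry":0,"rz":0},
    {"tx":0,"ty":0,"tz":0,"rx":0,"ry":0,"rz":0},
    {"tx":0,"ty":0,"tz":0,"rx":0,"ry":0,"rz":0},
    {"tx":0,"ty":0,"tz":0,"rx":0,"ry":0,"rz":0},
    {"tx":0,"ty":0,"tz":0,"rx":0,"ry":0,"rz":0},
    {"tx":0,"ty":0,"tz":0,"rx":0,"ry":0,"rz":0},
    {"tx":0,"ty":0,"tz":0,"rx":0,"ry":0,"rz":0}
  ],
  "fingers": 0,
  "grip_force": 40
}}

```text
t: 4.12
eef_pos: [0.4569, -0.3306, 0.1549]
ee_rot: [[1.0, 0.001, 0.001], [0.001, -1.0, -0.001], [0.001, 0.001, -1.0]]
ft_force: [0.1, 0.5, 5.9]
finger_gap: 0.0448
gripper_force: 40.6
```

{"op": "carry_out", "data": {
  "motion": [
    {"tx":0,"ty":0,"tz":-0.4,"rx":0,"ry":0,"rz":0},
    {"tx":0,"ty":0,"tz":-0.7,"rx":0,"ry":0,"rz":0},
    {"tx":0,"ty":0,"tz":-0.8,"rx":0,"ry":0,"rz":0},
    {"tx":0,"ty":0,"tz":-0.8,"rx":0,"ry":0,"rz":0},
    {"tx":0,"ty":0,"tz":-0.8,"rx":0,"ry":0,"rz":0},
    {"tx":0,"ty":0,"tz":-0.5,"rx":0,"ry":0,"rz":0},
    {"tx":0.1,"ty":-0.3,"tz":0,"rx":0,"ry":0,"rz":0},
    {"tx":0.2,"ty":-0.6,"tz":0,"rx":0,"ry":0,"rz":0},
    {"tx":0.3,"ty":-0.8,"tz":0,"rx":0,"ry":0,"rz":0},
    {"tx":0.3,"ty":-0.8,"tz":0,"rx":0,"ry":0,"rz":0},
    {"tx":0.3,"ty":-0.8,"tz":0,"rx":0,"ry":0,"rz":0},
    {"tx":0.3,"ty":-0.8,"tz":0,"rx":0,"ry":0,"rz":0}
  ]
}}

```text
t: 5.12
eef_pos: [0.4934, -0.2254, 0.2524]
ee_rot: [[1.0, 0.001, -0.003], [0.001, -1.0, 0.002], [-0.003, -0.002, -1.0]]
ft_force: [0.1, -0.6, -2.6]
finger_gap: 0.0449
gripper_force: 41.5
```

{"op": "carry_out", "data": {
  "motion": [
    {"tx":0.3,"ty":-0.8,"tz":0,"rx":0,"ry":0,"rz":0},
    {"tx":0.3,"ty":-0.8,"tz":0,"rx":0,"ry":0,"rz":0},
    {"tx":0.3,"ty":-0.8,"tz":0,"rx":0,"ry":0,"rz":0},
    {"tx":0.3,"ty":-0.8,"tz":0,"rx":0,"ry":0,"rz":0},
    {"tx":0.3,"ty":-0.8,"tz":0,"rx":0,"ry":0,"rz":0},
    {"tx":0.3,"ty":-0.8,"tz":0,"rx":0,"ry":0,"rz":0},
    {"tx":0.3,"ty":-0.8,"tz":0,"rx":0,"ry":0,"rz":0},
    {"tx":0.3,"ty":-0.8,"tz":0,"rx":0,"ry":0,"rz":0},
    {"tx":0.3,"ty":-0.8,"tz":0,"rx":0,"ry":0,"rz":0},
    {"tx":0.3,"ty":-0.8,"tz":0,"rx":0,"ry":0,"rz":0},
    {"tx":0.3,"ty":-0.8,"tz":0,"rx":0,"ry":0,"rz":0},
    {"tx":0.3,"ty":-0.8,"tz":0,"rx":0,"ry":0,"rz":0}
  ]
}}

```text
t: 6.12
eef_pos: [0.5827, 0.0144, 0.2522]
ee_rot: [[1.0, 0.002, -0.004], [0.002, -1.0, 0.0], [-0.004, -0.0, -1.0]]
ft_force: [-0.2, 0.1, -3.2]
finger_gap: 0.045
gripper_force: 41.5
```

{"op": "carry_out", "data": {
  "motion": [
    {"tx":0.3,"ty":-0.8,"tz":0,"rx":0,"ry":0,"rz":0},
    {"tx":0.3,"ty":-0.8,"tz":0,"rx":0,"ry":0,"rz":0},
    {"tx":0.3,"ty":-0.8,"tz":0,"rx":0,"ry":0,"rz":0},
    {"tx":0.3,"ty":-0.8,"tz":0,"rx":0,"ry":0,"rz":0},
    {"tx":0.3,"ty":-0.8,"tz":0,"rx":0,"ry":0,"rz":0},
    {"tx":0.3,"ty":-0.8,"tz":0,"rx":0,"ry":0,"rz":0},
    {"tx":0.3,"ty":-0.7,"tz":0,"rx":0,"ry":0,"rz":0},
    {"tx":0.1,"ty":-0.4,"tz":0,"rx":0,"ry":0,"rz":0},
    {"tx":0,"ty":0,"tz":0,"rx":0,"ry":0,"rz":0},
    {"tx":0,"ty":0,"tz":0,"rx":0,"ry":0,"rz":0},
    {"tx":0,"ty":0,"tz":0,"rx":0,"ry":0,"rz":0}
  ]
}}

```text
t: 7.03
eef_pos: [0.638, 0.1579, 0.2533]
ee_rot: [[1.0, -0.001, -0.002], [-0.001, -1.0, -0.002], [-0.002, 0.002, -1.0]]
ft_force: [0.2, -0.1, -2.7]
finger_gap: 0.0451
gripper_force: 41.6
```

{"op": "carry_out", "data": {
  "motion": [
    {"tx":0,"ty":0,"tz":0.6,"rx":0,"ry":0,"rz":0},
    {"tx":0,"ty":0,"tz":0.8,"rx":0,"ry":0,"rz":0},
    {"tx":0,"ty":0,"tz":0.8,"rx":0,"ry":0,"rz":0},
    {"tx":0,"ty":0,"tz":0.4,"rx":0,"ry":0,"rz":0},
    {"tx":0,"ty":0,"tz":0.2,"rx":0,"ry":0,"rz":0},
    {"tx":0,"ty":0,"tz":0.1,"rx":0,"ry":0,"rz":0},
    {"tx":0,"ty":0,"tz":0,"rx":0,"ry":0,"rz":0},
    {"tx":0,"ty":0,"tz":0,"rx":0,"ry":0,"rz":0},
    {"tx":0,"ty":0,"tz":0,"rx":0,"ry":0,"rz":0}
  ]
}}

```text
t: 7.78
eef_pos: [0.6393, 0.16, 0.1828]
ee_rot: [[1.0, 0.001, 0.002], [0.001, -1.0, 0.001], [0.002, -0.001, -1.0]]
ft_force: [-0.5, 0.2, -3.1]
finger_gap: 0.045
gripper_force: 41.6
```

{"op": "carry_out", "data": {
  "motion": [
    {"tx":0,"ty":0,"tz":0.04,"rx":0,"ry":0,"rz":0},
    {"tx":0,"ty":0,"tz":0.04,"rx":0,"ry":0,"rz":0},
    {"tx":0,"ty":0,"tz":0,"rx":0,"ry":0,"rz":0},
    {"tx":0,"ty":0,"tz":0,"rx":0,"ry":0,"rz":0}
  ]
}}

```text
t: 8.12
eef_pos: [0.6385, 0.16, 0.1795]
ee_rot: [[1.0, 0.001, 0.0], [0.001, -1.0, 0.0], [0.0, -0.0, -1.0]]
ft_force: [1.3, 0.3, -2.8]
finger_gap: 0.0451
gripper_force: 41.6
```

{"op": "carry_out", "data": {
  "motion": [
    {"tx":0,"ty":0,"tz":0.04,"rx":0,"ry":0,"rz":0},
    {"tx":0,"ty":0,"tz":0.04,"rx":0,"ry":0,"rz":0},
    {"tx":0,"ty":0,"tz":0.04,"rx":0,"ry":0,"rz":0},
    {"tx":0,"ty":0,"tz":0,"rx":0,"ry":0,"rz":0},
    {"tx":0,"ty":0,"tz":0,"rx":0,"ry":0,"rz":0}
  ]
}}

```text
t: 8.53
eef_pos: [0.6385, 0.16, 0.1763]
ee_rot: [[1.0, 0.001, -0.0], [0.001, -1.0, 0.0], [-0.0, -0.0, -1.0]]
ft_force: [0.3, -0.1, -3.0]
finger_gap: 0.0452
gripper_force: 41.6
```

{"op": "carry_out", "data": {
  "motion": [
    {"tx":0,"ty":0,"tz":0.03,"rx":0,"ry":0,"rz":0},
    {"tx":0,"ty":0,"tz":0.03,"rx":0,"ry":0,"rz":0},
    {"tx":0,"ty":0,"tz":0,"rx":0,"ry":0,"rz":0},
    {"tx":0,"ty":0,"tz":0,"rx":0,"ry":0,"rz":0}
  ]
}}

```text
t: 8.87
eef_pos: [0.6388, 0.1599, 0.176]
ee_rot: [[1.0, 0.001, 0.001], [0.001, -1.0, 0.0], [0.001, -0.0, -1.0]]
ft_force: [-1.2, -0.4, 4.4]
finger_gap: 0.045
gripper_force: 42.2
```

{"op": "carry_out", "data": {
  "motion": [
    {"tx":0,"ty":0,"tz":0,"rx":0,"ry":0,"rz":0},
    {"tx":0,"ty":0,"tz":0,"rx":0,"ry":0,"rz":0},
    {"tx":0,"ty":0,"tz":0,"rx":0,"ry":0,"rz":0},
    {"tx":0,"ty":0,"tz":0,"rx":0,"ry":0,"rz":0},
    {"tx":0,"ty":0,"tz":0,"rx":0,"ry":0,"rz":0},
    {"tx":0,"ty":0,"tz":-0.5,"rx":0,"ry":0,"rz":0},
    {"tx":0,"ty":0,"tz":-1,"rx":0,"ry":0,"rz":0},
    {"tx":0,"ty":0,"tz":-1,"rx":0,"ry":0,"rz":0},
    {"tx":0,"ty":0,"tz":-1,"rx":0,"ry":0,"rz":0},
    {"tx":0,"ty":0,"tz":-1,"rx":0,"ry":0,"rz":0},
    {"tx":0,"ty":0,"tz":-0.5,"rx":0,"ry":0,"rz":0}
  ],
  "fingers": 0.78
}}

```text
t: 9.78
eef_pos: [0.6398, 0.1601, 0.3049]
ee_rot: [[1.0, 0.001, 0.007], [0.001, -1.0, 0.002], [0.007, -0.002, -1.0]]
ft_force: [1.1, -0.3, -0.3]
finger_gap: 0.0668
gripper_force: 0.0
```

{"op": "carry_out", "data": {
  "motion": [
    {"tx":-0.4,"ty":-0.2,"tz":0,"rx":0,"ry":0,"rz":0},
    {"tx":-0.8,"ty":-0.2,"tz":0,"rx":0,"ry":0,"rz":0},
    {"tx":-0.9,"ty":-0.3,"tz":0,"rx":0,"ry":0,"rz":0},
    {"tx":-0.9,"ty":-0.3,"tz":0,"rx":0,"ry":0,"rz":0},
    {"tx":-0.9,"ty":-0.3,"tz":0,"rx":0,"ry":0,"rz":0},
    {"tx":-0.9,"ty":-0.3,"tz":0,"rx":0,"ry":0,"rz":0},
    {"tx":-0.9,"ty":-0.3,"tz":0,"rx":0,"ry":0,"rz":0},
    {"tx":-0.9,"ty":-0.2,"tz":0,"rx":0,"ry":0,"rz":0},
    {"tx":-0.6,"ty":-0.1,"tz":0,"rx":0,"ry":0,"rz":0},
    {"tx":-0.26,"ty":-0.1,"tz":0,"rx":0,"ry":0,"rz":0},
    {"tx":0,"ty":0,"tz":0,"rx":0,"ry":0,"rz":0},
    {"tx":0,"ty":0,"tz":0,"rx":0,"ry":0,"rz":0}
  ],
  "fingers": 1
}}

```text
t: 10.78
eef_pos: [0.4529, 0.2173, 0.3007]
ee_rot: [[1.0, 0.001, 0.002], [0.001, -1.0, 0.001], [0.002, -0.001, -1.0]]
ft_force: [0.9, -1.2, -1.2]
finger_gap: 0.0852
gripper_force: 0.0
```

```bash
cat >> h.py <<'E'
def lid(p,x,y,h,T=None):
    W=cloud(p,T);q=W[(abs(W[...,2]-h)<.005)&(np.hypot(W[...,0]-x,W[...,1]-y)<.04)]
    if len(q)<20: return len(q)
    c,r=cv2.minEnclosingCircle(q[:,:2].astype(np.float32)); return np.round(c,4),round(r,4),len(q),round(float(np.median(q[:,2])),4)
def wristlid(x,y,h):
    o=manip.observe(); p=manip.capture("wrist"); T=np.eye(4);T[:3,:3]=o["ee_rot"];T[:3,3]=o["eef_pos"]
    print(o["t"],np.round(o["eef_pos"],4),np.round(o["qpos"],2)); return lid(p,x,y,h,T@p["mount"])
E
python3 - <<'E'
from h import *
p=manip.capture("top"); print("red",lid(p,.6395,.159,.141))
print("black",wristlid(.453,.218,.1))
E
```

```text
red (array([0.6384, 0.1596]), 0.0231, 376, 0.1415)
10.8333 [0.4533 0.217  0.3005] [-0.55  0.39  0.08  1.85 -0.04  0.9  -2.02]
black (array([0.4536, 0.2194]), 0.0231, 2291, 0.1014)
```

{"op": "carry_out", "data": {
  "motion": [
    {"tx":0,"ty":-0.05,"tz":0.6,"rx":0,"ry":0,"rz":0},
    {"tx":0,"ty":0,"tz":0.9,"rx":0,"ry":0,"rz":0},
    {"tx":0,"ty":0,"tz":0.9,"rx":0,"ry":0,"rz":0},
    {"tx":0,"ty":0,"tz":0.9,"rx":0,"ry":0,"rz":0},
    {"tx":0,"ty":0,"tz":0.9,"rx":0,"ry":0,"rz":0},
    {"tx":0,"ty":0,"tz":0.9,"rx":0,"ry":0,"rz":0},
    {"tx":0,"ty":0,"tz":0.8,"rx":0,"ry":0,"rz":0},
    {"tx":0,"ty":0,"tz":0.5,"rx":0,"ry":0,"rz":0},
    {"tx":0,"ty":0,"tz":0.26,"rx":0,"ry":0,"rz":0},
    {"tx":0,"ty":0,"tz":0,"rx":0,"ry":0,"rz":0},
    {"tx":0,"ty":0,"tz":0,"rx":0,"ry":0,"rz":0},
    {"tx":0,"ty":0,"tz":0,"rx":0,"ry":0,"rz":0}
  ]
}}

```text
t: 11.88
eef_pos: [0.453, 0.2187, 0.1342]
ee_rot: [[1.0, 0.0, 0.002], [0.0, -1.0, 0.001], [0.002, -0.001, -1.0]]
ft_force: [0.0, 0.2, -0.1]
finger_gap: 0.0855
gripper_force: 0.0
```

{"op": "carry_out", "data": {
  "motion": [
    {"tx":0,"ty":0,"tz":0,"rx":0,"ry":0,"rz":0},
    {"tx":0,"ty":0,"tz":0,"rx":0,"ry":0,"rz":0},
    {"tx":0,"ty":0,"tz":0,"rx":0,"ry":0,"rz":0},
    {"tx":0,"ty":0,"tz":0,"rx":0,"ry":0,"rz":0},
    {"tx":0,"ty":0,"tz":0,"rx":0,"ry":0,"rz":0},
    {"tx":0,"ty":0,"tz":0,"rx":0,"ry":0,"rz":0},
    {"tx":0,"ty":0,"tz":0,"rx":0,"ry":0,"rz":0},
    {"tx":0,"ty":0,"tz":0,"rx":0,"ry":0,"rz":0}
  ],
  "fingers": 0
}}

```text
t: 12.55
eef_pos: [0.4523, 0.2187, 0.1342]
ee_rot: [[1.0, 0.001, 0.001], [0.001, -1.0, 0.001], [0.001, -0.001, -1.0]]
ft_force: [-0.5, -0.1, 6.7]
finger_gap: 0.0449
gripper_force: 40.4
```

{"op": "carry_out", "data": {
  "motion": [
    {"tx":0,"ty":0,"tz":-0.4,"rx":0,"ry":0,"rz":0},
    {"tx":0,"ty":0,"tz":-0.7,"rx":0,"ry":0,"rz":0},
    {"tx":0,"ty":0,"tz":-0.9,"rx":0,"ry":0,"rz":0},
    {"tx":0,"ty":0,"tz":-0.9,"rx":0,"ry":0,"rz":0},
    {"tx":0,"ty":0,"tz":-0.9,"rx":0,"ry":0,"rz":0},
    {"tx":0,"ty":0,"tz":-0.9,"rx":0,"ry":0,"rz":0},
    {"tx":0,"ty":0,"tz":-0.8,"rx":0,"ry":0,"rz":0},
    {"tx":0,"ty":0,"tz":-0.5,"rx":0,"ry":0,"rz":0},
    {"tx":0.2,"ty":0.2,"tz":0,"rx":0,"ry":0,"rz":0},
    {"tx":0.5,"ty":0.4,"tz":0,"rx":0,"ry":0,"rz":0},
    {"tx":0.7,"ty":0.6,"tz":0,"rx":0,"ry":0,"rz":0},
    {"tx":0.7,"ty":0.6,"tz":0,"rx":0,"ry":0,"rz":0}
  ]
}}

```text
t: 13.55
eef_pos: [0.5042, 0.1729, 0.2823]
ee_rot: [[1.0, 0.003, -0.003], [0.003, -1.0, -0.001], [-0.003, 0.001, -1.0]]
ft_force: [0.1, 0.0, -2.1]
finger_gap: 0.0449
gripper_force: 41.6
```

{"op": "carry_out", "data": {
  "motion": [
    {"tx":0.7,"ty":0.6,"tz":0,"rx":0,"ry":0,"rz":0},
    {"tx":0.7,"ty":0.6,"tz":0,"rx":0,"ry":0,"rz":0},
    {"tx":0.7,"ty":0.6,"tz":0,"rx":0,"ry":0,"rz":0},
    {"tx":0.7,"ty":0.6,"tz":0,"rx":0,"ry":0,"rz":0},
    {"tx":0.7,"ty":0.6,"tz":0,"rx":0,"ry":0,"rz":0},
    {"tx":0.7,"ty":0.6,"tz":0,"rx":0,"ry":0,"rz":0},
    {"tx":0.6,"ty":0.4,"tz":0,"rx":0,"ry":0,"rz":0},
    {"tx":0.4,"ty":0.27,"tz":0,"rx":0,"ry":0,"rz":0},
    {"tx":0,"ty":0,"tz":0,"rx":0,"ry":0,"rz":0},
    {"tx":0,"ty":0,"tz":0,"rx":0,"ry":0,"rz":0},
    {"tx":0,"ty":0,"tz":0,"rx":0,"ry":0,"rz":0},
    {"tx":0,"ty":0,"tz":0,"rx":0,"ry":0,"rz":0}
  ]
}}

```text
t: 14.55
eef_pos: [0.6336, 0.0683, 0.2829]
ee_rot: [[1.0, 0.003, -0.002], [0.003, -1.0, 0.001], [-0.002, -0.001, -1.0]]
ft_force: [0.3, 0.4, -3.1]
finger_gap: 0.0452
gripper_force: 41.5
```

{"op": "carry_out", "data": {
  "motion": [
    {"tx":0.04,"ty":0,"tz":0.5,"rx":0,"ry":0,"rz":0},
    {"tx":0,"ty":0,"tz":0.9,"rx":0,"ry":0,"rz":0},
    {"tx":0,"ty":0,"tz":0.9,"rx":0,"ry":0,"rz":0},
    {"tx":0,"ty":0,"tz":0.9,"rx":0,"ry":0,"rz":0},
    {"tx":0,"ty":0,"tz":0.8,"rx":0,"ry":0,"rz":0},
    {"tx":0,"ty":0,"tz":0.6,"rx":0,"ry":0,"rz":0},
    {"tx":0,"ty":0,"tz":0.3,"rx":0,"ry":0,"rz":0},
    {"tx":0,"ty":0,"tz":0.06,"rx":0,"ry":0,"rz":0},
    {"tx":0,"ty":0,"tz":0,"rx":0,"ry":0,"rz":0},
    {"tx":0,"ty":0,"tz":0,"rx":0,"ry":0,"rz":0},
    {"tx":0,"ty":0,"tz":0,"rx":0,"ry":0,"rz":0},
    {"tx":0,"ty":0,"tz":0,"rx":0,"ry":0,"rz":0}
  ]
}}

```text
t: 15.55
eef_pos: [0.6363, 0.0671, 0.1607]
ee_rot: [[1.0, 0.001, 0.002], [0.001, -1.0, 0.0], [0.002, -0.0, -1.0]]
ft_force: [-0.9, 0.5, -2.2]
finger_gap: 0.0453
gripper_force: 41.5
```

{"op": "carry_out", "data": {
  "motion": [
    {"tx":0,"ty":0,"tz":0.04,"rx":0,"ry":0,"rz":0},
    {"tx":0,"ty":0,"tz":0.04,"rx":0,"ry":0,"rz":0},
    {"tx":0,"ty":0,"tz":0.03,"rx":0,"ry":0,"rz":0},
    {"tx":0,"ty":0,"tz":0,"rx":0,"ry":0,"rz":0},
    {"tx":0,"ty":0,"tz":0,"rx":0,"ry":0,"rz":0},
    {"tx":0,"ty":0,"tz":0,"rx":0,"ry":0,"rz":0}
  ]
}}

```text
t: 16.05
eef_pos: [0.6357, 0.067, 0.1567]
ee_rot: [[1.0, 0.001, -0.0], [0.001, -1.0, 0.0], [-0.0, -0.0, -1.0]]
ft_force: [0.5, -0.7, -2.2]
finger_gap: 0.0451
gripper_force: 41.5
```

{"op": "carry_out", "data": {
  "motion": [
    {"tx":0,"ty":0,"tz":0.03,"rx":0,"ry":0,"rz":0},
    {"tx":0,"ty":0,"tz":0.03,"rx":0,"ry":0,"rz":0},
    {"tx":0,"ty":0,"tz":0,"rx":0,"ry":0,"rz":0},
    {"tx":0,"ty":0,"tz":0,"rx":0,"ry":0,"rz":0},
    {"tx":0,"ty":0,"tz":0,"rx":0,"ry":0,"rz":0}
  ]
}}

```text
t: 16.47
eef_pos: [0.6358, 0.067, 0.1553]
ee_rot: [[1.0, 0.001, 0.0], [0.001, -1.0, 0.0], [0.0, -0.0, -1.0]]
ft_force: [0.3, -0.5, -1.5]
finger_gap: 0.0449
gripper_force: 41.6
```

{"op": "carry_out", "data": {
  "motion": [
    {"tx":0,"ty":0,"tz":0.025,"rx":0,"ry":0,"rz":0},
    {"tx":0,"ty":0,"tz":0,"rx":0,"ry":0,"rz":0},
    {"tx":0,"ty":0,"tz":0,"rx":0,"ry":0,"rz":0}
  ]
}}

```text
t: 16.72
eef_pos: [0.6358, 0.0669, 0.1553]
ee_rot: [[1.0, 0.001, 0.001], [0.001, -1.0, 0.0], [0.001, -0.0, -1.0]]
ft_force: [-1.7, 0.8, 3.5]
finger_gap: 0.0448
gripper_force: 42.0
```

{"op": "carry_out", "data": {
  "motion": [
    {"tx":0,"ty":0,"tz":0,"rx":0,"ry":0,"rz":0},
    {"tx":0,"ty":0,"tz":0,"rx":0,"ry":0,"rz":0},
    {"tx":0,"ty":0,"tz":0,"rx":0,"ry":0,"rz":0},
    {"tx":0,"ty":0,"tz":0,"rx":0,"ry":0,"rz":0},
    {"tx":0,"ty":0,"tz":0,"rx":0,"ry":0,"rz":0},
    {"tx":0,"ty":0,"tz":-0.5,"rx":0,"ry":0,"rz":0},
    {"tx":0,"ty":0,"tz":-1,"rx":0,"ry":0,"rz":0},
    {"tx":0,"ty":0,"tz":-1,"rx":0,"ry":0,"rz":0},
    {"tx":0,"ty":0,"tz":-1,"rx":0,"ry":0,"rz":0},
    {"tx":0,"ty":0,"tz":-1,"rx":0,"ry":0,"rz":0},
    {"tx":0,"ty":0,"tz":-0.8,"rx":0,"ry":0,"rz":0},
    {"tx":0,"ty":0,"tz":-0.5,"rx":0,"ry":0,"rz":0}
  ],
  "fingers": 0.78
}}

```text
t: 17.72
eef_pos: [0.6365, 0.0669, 0.3037]
ee_rot: [[1.0, 0.001, 0.006], [0.001, -1.0, 0.001], [0.006, -0.001, -1.0]]
ft_force: [-0.1, 0.2, 0.5]
finger_gap: 0.0664
gripper_force: 0.0
```

{"op": "carry_out", "data": {
  "motion": [
    {"tx":-0.3,"ty":0.4,"tz":0,"rx":0,"ry":0,"rz":0},
    {"tx":-0.6,"ty":0.8,"tz":0,"rx":0,"ry":0,"rz":0},
    {"tx":-0.7,"ty":0.95,"tz":0,"rx":0,"ry":0,"rz":0},
    {"tx":-0.7,"ty":0.95,"tz":0,"rx":0,"ry":0,"rz":0},
    {"tx":-0.7,"ty":0.95,"tz":0,"rx":0,"ry":0,"rz":0},
    {"tx":-0.7,"ty":0.95,"tz":0,"rx":0,"ry":0,"rz":0},
    {"tx":-0.7,"ty":0.95,"tz":0,"rx":0,"ry":0,"rz":0},
    {"tx":-0.7,"ty":0.95,"tz":0,"rx":0,"ry":0,"rz":0},
    {"tx":-0.7,"ty":0.95,"tz":0,"rx":0,"ry":0,"rz":0},
    {"tx":-0.7,"ty":0.95,"tz":0,"rx":0,"ry":0,"rz":0},
    {"tx":-0.7,"ty":0.95,"tz":0,"rx":0,"ry":0,"rz":0},
    {"tx":-0.5,"ty":0.7,"tz":0,"rx":0,"ry":0,"rz":0}
  ],
  "fingers": 1
}}

```text
t: 18.72
eef_pos: [0.4415, -0.1969, 0.3007]
ee_rot: [[1.0, -0.002, 0.001], [-0.002, -1.0, -0.001], [0.001, 0.001, -1.0]]
ft_force: [0.4, -1.0, -0.7]
finger_gap: 0.085
gripper_force: 0.0
```

{"op": "carry_out", "data": {
  "motion": [
    {"tx":-0.3,"ty":0.3,"tz":0,"rx":0,"ry":0,"rz":0},
    {"tx":0,"ty":0,"tz":0,"rx":0,"ry":0,"rz":0},
    {"tx":0,"ty":0,"tz":0,"rx":0,"ry":0,"rz":0},
    {"tx":0,"ty":0,"tz":0,"rx":0,"ry":0,"rz":0},
    {"tx":0,"ty":0,"tz":0,"rx":0,"ry":0,"rz":0}
  ]
}}

```text
t: 19.13
eef_pos: [0.4371, -0.2002, 0.2996]
ee_rot: [[1.0, 0.004, 0.001], [0.004, -1.0, 0.001], [0.001, -0.001, -1.0]]
ft_force: [0.8, 0.3, 0.6]
finger_gap: 0.0852
gripper_force: 0.0
```

```bash
python3 - <<'E'
from h import *
p=manip.capture("top"); print("black",lid(p,.636,.067,.121))
print("yellow",wristlid(.4355,-.2015,.08))
E
```

```text
black (array([0.6352, 0.067 ]), 0.0234, 356, 0.1216)
19.1833 [ 0.437  -0.2004  0.2995] [ 0.29  0.36  0.13  1.91 -0.06  0.88 -1.11]
yellow (array([ 0.4368, -0.2016]), 0.0229, 2021, 0.0814)
```

{"op": "carry_out", "data": {
  "motion": [
    {"tx":0,"ty":0.04,"tz":0.6,"rx":0,"ry":0,"rz":0},
    {"tx":0,"ty":0,"tz":0.95,"rx":0,"ry":0,"rz":0},
    {"tx":0,"ty":0,"tz":0.95,"rx":0,"ry":0,"rz":0},
    {"tx":0,"ty":0,"tz":0.95,"rx":0,"ry":0,"rz":0},
    {"tx":0,"ty":0,"tz":0.95,"rx":0,"ry":0,"rz":0},
    {"tx":0,"ty":0,"tz":0.9,"rx":0,"ry":0,"rz":0},
    {"tx":0,"ty":0,"tz":0.9,"rx":0,"ry":0,"rz":0},
    {"tx":0,"ty":0,"tz":0.7,"rx":0,"ry":0,"rz":0},
    {"tx":0,"ty":0,"tz":0.5,"rx":0,"ry":0,"rz":0},
    {"tx":0,"ty":0,"tz":0,"rx":0,"ry":0,"rz":0},
    {"tx":0,"ty":0,"tz":0,"rx":0,"ry":0,"rz":0},
    {"tx":0,"ty":0,"tz":0,"rx":0,"ry":0,"rz":0}
  ]
}}

```text
t: 20.23
eef_pos: [0.4366, -0.2028, 0.1151]
ee_rot: [[1.0, 0.001, 0.001], [0.001, -1.0, -0.0], [0.001, 0.0, -1.0]]
ft_force: [0.6, -0.1, 0.2]
finger_gap: 0.085
gripper_force: 0.0
```

{"op": "carry_out", "data": {
  "motion": [
    {"tx":0,"ty":0,"tz":0,"rx":0,"ry":0,"rz":0},
    {"tx":0,"ty":0,"tz":0,"rx":0,"ry":0,"rz":0},
    {"tx":0,"ty":0,"tz":0,"rx":0,"ry":0,"rz":0},
    {"tx":0,"ty":0,"tz":0,"rx":0,"ry":0,"rz":0},
    {"tx":0,"ty":0,"tz":0,"rx":0,"ry":0,"rz":0},
    {"tx":0,"ty":0,"tz":0,"rx":0,"ry":0,"rz":0},
    {"tx":0,"ty":0,"tz":0,"rx":0,"ry":0,"rz":0},
    {"tx":0,"ty":0,"tz":0,"rx":0,"ry":0,"rz":0}
  ],
  "fingers": 0
}}

```text
t: 20.9
eef_pos: [0.4362, -0.203, 0.1154]
ee_rot: [[1.0, 0.001, 0.001], [0.001, -1.0, -0.0], [0.001, 0.0, -1.0]]
ft_force: [-1.2, 0.4, 5.9]
finger_gap: 0.0452
gripper_force: 40.2
```

{"op": "carry_out", "data": {
  "motion": [
    {"tx":0,"ty":0,"tz":-0.4,"rx":0,"ry":0,"rz":0},
    {"tx":0,"ty":0,"tz":-0.7,"rx":0,"ry":0,"rz":0},
    {"tx":0,"ty":0,"tz":-0.9,"rx":0,"ry":0,"rz":0},
    {"tx":0,"ty":0,"tz":-0.9,"rx":0,"ry":0,"rz":0},
    {"tx":0,"ty":0,"tz":-0.9,"rx":0,"ry":0,"rz":0},
    {"tx":0,"ty":0,"tz":-0.9,"rx":0,"ry":0,"rz":0},
    {"tx":0,"ty":0,"tz":-0.8,"rx":0,"ry":0,"rz":0},
    {"tx":0,"ty":0,"tz":-0.5,"rx":0,"ry":0,"rz":0},
    {"tx":0.2,"ty":-0.2,"tz":0,"rx":0,"ry":0,"rz":0},
    {"tx":0.5,"ty":-0.5,"tz":0,"rx":0,"ry":0,"rz":0},
    {"tx":0.7,"ty":-0.65,"tz":0,"rx":0,"ry":0,"rz":0},
    {"tx":0.7,"ty":-0.65,"tz":0,"rx":0,"ry":0,"rz":0}
  ]
}}

```text
t: 21.9
eef_pos: [0.4882, -0.152, 0.2638]
ee_rot: [[1.0, -0.001, -0.002], [-0.001, -1.0, 0.001], [-0.002, -0.001, -1.0]]
ft_force: [0.6, 0.1, -1.9]
finger_gap: 0.0448
gripper_force: 41.1
```

{"op": "carry_out", "data": {
  "motion": [
    {"tx":0.7,"ty":-0.65,"tz":0,"rx":0,"ry":0,"rz":0},
    {"tx":0.7,"ty":-0.65,"tz":0,"rx":0,"ry":0,"rz":0},
    {"tx":0.7,"ty":-0.65,"tz":0,"rx":0,"ry":0,"rz":0},
    {"tx":0.7,"ty":-0.65,"tz":0,"rx":0,"ry":0,"rz":0},
    {"tx":0.7,"ty":-0.65,"tz":0,"rx":0,"ry":0,"rz":0},
    {"tx":0.7,"ty":-0.6,"tz":0,"rx":0,"ry":0,"rz":0},
    {"tx":0.7,"ty":-0.6,"tz":0,"rx":0,"ry":0,"rz":0},
    {"tx":0.5,"ty":-0.4,"tz":0,"rx":0,"ry":0,"rz":0},
    {"tx":0.32,"ty":-0.27,"tz":0,"rx":0,"ry":0,"rz":0},
    {"tx":0,"ty":0,"tz":0,"rx":0,"ry":0,"rz":0},
    {"tx":0,"ty":0,"tz":0,"rx":0,"ry":0,"rz":0},
    {"tx":0,"ty":0,"tz":0,"rx":0,"ry":0,"rz":0}
  ]
}}

```text
t: 22.9
eef_pos: [0.6302, -0.0262, 0.264]
ee_rot: [[1.0, -0.001, -0.002], [-0.001, -1.0, -0.001], [-0.002, 0.001, -1.0]]
ft_force: [0.2, 0.0, -0.4]
finger_gap: 0.045
gripper_force: 41.1
```

{"op": "carry_out", "data": {
  "motion": [
    {"tx":0.03,"ty":-0.03,"tz":0.5,"rx":0,"ry":0,"rz":0},
    {"tx":0,"ty":0,"tz":0.9,"rx":0,"ry":0,"rz":0},
    {"tx":0,"ty":0,"tz":0.9,"rx":0,"ry":0,"rz":0},
    {"tx":0,"ty":0,"tz":0.9,"rx":0,"ry":0,"rz":0},
    {"tx":0,"ty":0,"tz":0.8,"rx":0,"ry":0,"rz":0},
    {"tx":0,"ty":0,"tz":0.6,"rx":0,"ry":0,"rz":0},
    {"tx":0,"ty":0,"tz":0.3,"rx":0,"ry":0,"rz":0},
    {"tx":0,"ty":0,"tz":0.1,"rx":0,"ry":0,"rz":0},
    {"tx":0,"ty":0,"tz":0.05,"rx":0,"ry":0,"rz":0},
    {"tx":0,"ty":0,"tz":0,"rx":0,"ry":0,"rz":0},
    {"tx":0,"ty":0,"tz":0,"rx":0,"ry":0,"rz":0},
    {"tx":0,"ty":0,"tz":0,"rx":0,"ry":0,"rz":0}
  ]
}}

```text
t: 23.9
eef_pos: [0.6326, -0.0241, 0.1395]
ee_rot: [[1.0, 0.001, 0.002], [0.001, -1.0, 0.0], [0.002, -0.0, -1.0]]
ft_force: [0.3, 0.3, -1.0]
finger_gap: 0.0451
gripper_force: 41.1
```

{"op": "carry_out", "data": {
  "motion": [
    {"tx":0,"ty":0,"tz":0.03,"rx":0,"ry":0,"rz":0},
    {"tx":0,"ty":0,"tz":0.03,"rx":0,"ry":0,"rz":0},
    {"tx":0,"ty":0,"tz":0.03,"rx":0,"ry":0,"rz":0},
    {"tx":0,"ty":0,"tz":0,"rx":0,"ry":0,"rz":0},
    {"tx":0,"ty":0,"tz":0,"rx":0,"ry":0,"rz":0},
    {"tx":0,"ty":0,"tz":0,"rx":0,"ry":0,"rz":0}
  ]
}}

```text
t: 24.4
eef_pos: [0.6321, -0.024, 0.1365]
ee_rot: [[1.0, 0.001, 0.001], [0.001, -1.0, 0.0], [0.001, -0.0, -1.0]]
ft_force: [-0.2, 0.2, 2.4]
finger_gap: 0.0452
gripper_force: 41.2
```

{"op": "carry_out", "data": {
  "motion": [
    {"tx":0,"ty":0,"tz":0,"rx":0,"ry":0,"rz":0},
    {"tx":0,"ty":0,"tz":0,"rx":0,"ry":0,"rz":0},
    {"tx":0,"ty":0,"tz":0,"rx":0,"ry":0,"rz":0},
    {"tx":0,"ty":0,"tz":0,"rx":0,"ry":0,"rz":0},
    {"tx":0,"ty":0,"tz":0,"rx":0,"ry":0,"rz":0},
    {"tx":0,"ty":0,"tz":-0.6,"rx":0,"ry":0,"rz":0},
    {"tx":0,"ty":0,"tz":-1,"rx":0,"ry":0,"rz":0},
    {"tx":0,"ty":0,"tz":-1,"rx":0,"ry":0,"rz":0},
    {"tx":0,"ty":0,"tz":-1,"rx":0,"ry":0,"rz":0},
    {"tx":0,"ty":0,"tz":-1,"rx":0,"ry":0,"rz":0},
    {"tx":0,"ty":0,"tz":-1,"rx":0,"ry":0,"rz":0},
    {"tx":0,"ty":0,"tz":-1,"rx":0,"ry":0,"rz":0}
  ],
  "fingers": 0.78
}}

```text
t: 25.4
eef_pos: [0.6317, -0.024, 0.3023]
ee_rot: [[1.0, 0.001, -0.0], [0.001, -1.0, 0.0], [-0.0, -0.0, -1.0]]
ft_force: [-0.3, 0.2, -1.4]
finger_gap: 0.0665
gripper_force: 0.0
```

{"op": "carry_out", "data": {
  "motion": [
    {"tx":-0.4,"ty":-0.2,"tz":0,"rx":0,"ry":0,"rz":0},
    {"tx":-0.8,"ty":-0.5,"tz":0,"rx":0,"ry":0,"rz":0},
    {"tx":-0.9,"ty":-0.5,"tz":0,"rx":0,"ry":0,"rz":0},
    {"tx":-0.9,"ty":-0.5,"tz":0,"rx":0,"ry":0,"rz":0},
    {"tx":-0.9,"ty":-0.5,"tz":0,"rx":0,"ry":0,"rz":0},
    {"tx":-0.9,"ty":-0.5,"tz":0,"rx":0,"ry":0,"rz":0},
    {"tx":-0.9,"ty":-0.5,"tz":0,"rx":0,"ry":0,"rz":0},
    {"tx":-0.9,"ty":-0.5,"tz":0,"rx":0,"ry":0,"rz":0},
    {"tx":-0.6,"ty":-0.4,"tz":0,"rx":0,"ry":0,"rz":0},
    {"tx":-0.26,"ty":-0.22,"tz":0,"rx":0,"ry":0,"rz":0},
    {"tx":0,"ty":0,"tz":0,"rx":0,"ry":0,"rz":0},
    {"tx":0,"ty":0,"tz":0,"rx":0,"ry":0,"rz":0}
  ],
  "fingers": 1
}}

```text
t: 26.4
eef_pos: [0.4462, 0.0836, 0.3014]
ee_rot: [[1.0, 0.001, 0.002], [0.001, -1.0, -0.0], [0.002, 0.0, -1.0]]
ft_force: [0.0, -0.4, -0.3]
finger_gap: 0.0854
gripper_force: 0.0
```

```bash
python3 - <<'E'
from h import *
p=manip.capture("top"); print("yellow",lid(p,.632,-.025,.101))
print("green",wristlid(.4455,.084,.06))
E
```

```text
yellow (array([ 0.6301, -0.0233]), 0.0229, 340, 0.1013)
26.45 [0.4466 0.0832 0.3013] [-0.32  0.32  0.11  1.97 -0.05  0.85 -1.75]
green (array([0.4461, 0.0848]), 0.023, 1772, 0.0615)
```

{"op": "carry_out", "data": {
  "motion": [
    {"tx":0,"ty":-0.06,"tz":0.7,"rx":0,"ry":0,"rz":0},
    {"tx":0,"ty":0,"tz":1,"rx":0,"ry":0,"rz":0},
    {"tx":0,"ty":0,"tz":1,"rx":0,"ry":0,"rz":0},
    {"tx":0,"ty":0,"tz":1,"rx":0,"ry":0,"rz":0},
    {"tx":0,"ty":0,"tz":1,"rx":0,"ry":0,"rz":0},
    {"tx":0,"ty":0,"tz":1,"rx":0,"ry":0,"rz":0},
    {"tx":0,"ty":0,"tz":0.9,"rx":0,"ry":0,"rz":0},
    {"tx":0,"ty":0,"tz":0.8,"rx":0,"ry":0,"rz":0},
    {"tx":0,"ty":0,"tz":0.5,"rx":0,"ry":0,"rz":0},
    {"tx":0,"ty":0,"tz":0.3,"rx":0,"ry":0,"rz":0},
    {"tx":0,"ty":0,"tz":0,"rx":0,"ry":0,"rz":0},
    {"tx":0,"ty":0,"tz":0,"rx":0,"ry":0,"rz":0}
  ]
}}

```text
t: 27.5
eef_pos: [0.4461, 0.0849, 0.0959]
ee_rot: [[1.0, -0.0, 0.0], [-0.0, -1.0, -0.0], [0.0, 0.0, -1.0]]
ft_force: [0.1, -0.0, 0.6]
finger_gap: 0.0855
gripper_force: 0.0
```

{"op": "carry_out", "data": {
  "motion": [
    {"tx":0,"ty":0,"tz":0,"rx":0,"ry":0,"rz":0},
    {"tx":0,"ty":0,"tz":0,"rx":0,"ry":0,"rz":0},
    {"tx":0,"ty":0,"tz":0,"rx":0,"ry":0,"rz":0},
    {"tx":0,"ty":0,"tz":0,"rx":0,"ry":0,"rz":0},
    {"tx":0,"ty":0,"tz":0,"rx":0,"ry":0,"rz":0},
    {"tx":0,"ty":0,"tz":0,"rx":0,"ry":0,"rz":0},
    {"tx":0,"ty":0,"tz":0,"rx":0,"ry":0,"rz":0},
    {"tx":0,"ty":0,"tz":0,"rx":0,"ry":0,"rz":0}
  ],
  "fingers": 0
}}

```text
t: 28.17
eef_pos: [0.4458, 0.0854, 0.097]
ee_rot: [[1.0, 0.001, 0.002], [0.001, -1.0, 0.0], [0.002, -0.0, -1.0]]
ft_force: [-0.5, 0.2, 5.9]
finger_gap: 0.045
gripper_force: 40.4
```

{"op": "carry_out", "data": {
  "motion": [
    {"tx":0,"ty":0,"tz":-0.4,"rx":0,"ry":0,"rz":0},
    {"tx":0,"ty":0,"tz":-0.8,"rx":0,"ry":0,"rz":0},
    {"tx":0,"ty":0,"tz":-0.9,"rx":0,"ry":0,"rz":0},
    {"tx":0,"ty":0,"tz":-0.9,"rx":0,"ry":0,"rz":0},
    {"tx":0,"ty":0,"tz":-0.9,"rx":0,"ry":0,"rz":0},
    {"tx":0,"ty":0,"tz":-0.9,"rx":0,"ry":0,"rz":0},
    {"tx":0,"ty":0,"tz":-0.8,"rx":0,"ry":0,"rz":0},
    {"tx":0,"ty":0,"tz":-0.4,"rx":0,"ry":0,"rz":0},
    {"tx":0.2,"ty":0.2,"tz":0,"rx":0,"ry":0,"rz":0},
    {"tx":0.5,"ty":0.5,"tz":0,"rx":0,"ry":0,"rz":0},
    {"tx":0.65,"ty":0.7,"tz":0,"rx":0,"ry":0,"rz":0},
    {"tx":0.65,"ty":0.75,"tz":0,"rx":0,"ry":0,"rz":0}
  ]
}}

```text
t: 29.17
eef_pos: [0.4955, 0.0314, 0.2453]
ee_rot: [[1.0, 0.003, -0.001], [0.003, -1.0, 0.0], [-0.001, -0.0, -1.0]]
ft_force: [0.3, 0.7, -0.8]
finger_gap: 0.0449
gripper_force: 41.1
```

{"op": "carry_out", "data": {
  "motion": [
    {"tx":0.65,"ty":0.75,"tz":0,"rx":0,"ry":0,"rz":0},
    {"tx":0.65,"ty":0.75,"tz":0,"rx":0,"ry":0,"rz":0},
    {"tx":0.65,"ty":0.75,"tz":0,"rx":0,"ry":0,"rz":0},
    {"tx":0.65,"ty":0.75,"tz":0,"rx":0,"ry":0,"rz":0},
    {"tx":0.65,"ty":0.75,"tz":0,"rx":0,"ry":0,"rz":0},
    {"tx":0.65,"ty":0.75,"tz":0,"rx":0,"ry":0,"rz":0},
    {"tx":0.65,"ty":0.7,"tz":0,"rx":0,"ry":0,"rz":0},
    {"tx":0.5,"ty":0.5,"tz":0,"rx":0,"ry":0,"rz":0},
    {"tx":0.29,"ty":0.25,"tz":0,"rx":0,"ry":0,"rz":0},
    {"tx":0,"ty":0,"tz":0,"rx":0,"ry":0,"rz":0},
    {"tx":0,"ty":0,"tz":0,"rx":0,"ry":0,"rz":0},
    {"tx":0,"ty":0,"tz":0,"rx":0,"ry":0,"rz":0}
  ]
}}

```text
t: 30.17
eef_pos: [0.6282, -0.1162, 0.245]
ee_rot: [[1.0, 0.002, -0.003], [0.002, -1.0, 0.001], [-0.003, -0.001, -1.0]]
ft_force: [-0.6, 0.5, -1.8]
finger_gap: 0.0451
gripper_force: 41.1
```

{"op": "carry_out", "data": {
  "motion": [
    {"tx":0,"ty":0,"tz":0.5,"rx":0,"ry":0,"rz":0},
    {"tx":0,"ty":0,"tz":0.9,"rx":0,"ry":0,"rz":0},
    {"tx":0,"ty":0,"tz":0.9,"rx":0,"ry":0,"rz":0},
    {"tx":0,"ty":0,"tz":0.9,"rx":0,"ry":0,"rz":0},
    {"tx":0,"ty":0,"tz":0.8,"rx":0,"ry":0,"rz":0},
    {"tx":0,"ty":0,"tz":0.6,"rx":0,"ry":0,"rz":0},
    {"tx":0,"ty":0,"tz":0.2,"rx":0,"ry":0,"rz":0},
    {"tx":0,"ty":0,"tz":0,"rx":0,"ry":0,"rz":0},
    {"tx":0,"ty":0,"tz":0,"rx":0,"ry":0,"rz":0},
    {"tx":0,"ty":0,"tz":0,"rx":0,"ry":0,"rz":0},
    {"tx":0,"ty":0,"tz":0,"rx":0,"ry":0,"rz":0}
  ]
}}

```text
t: 31.08
eef_pos: [0.6298, -0.1171, 0.1275]
ee_rot: [[1.0, 0.001, 0.003], [0.001, -1.0, -0.0], [0.003, 0.0, -1.0]]
ft_force: [1.0, 0.1, -0.7]
finger_gap: 0.0451
gripper_force: 41.1
```

{"op": "carry_out", "data": {
  "motion": [
    {"tx":0,"ty":0,"tz":0.15,"rx":0,"ry":0,"rz":0},
    {"tx":0,"ty":0,"tz":0.1,"rx":0,"ry":0,"rz":0},
    {"tx":0,"ty":0,"tz":0.03,"rx":0,"ry":0,"rz":0},
    {"tx":0,"ty":0,"tz":0.03,"rx":0,"ry":0,"rz":0},
    {"tx":0,"ty":0,"tz":0.03,"rx":0,"ry":0,"rz":0},
    {"tx":0,"ty":0,"tz":0,"rx":0,"ry":0,"rz":0},
    {"tx":0,"ty":0,"tz":0,"rx":0,"ry":0,"rz":0},
    {"tx":0,"ty":0,"tz":0,"rx":0,"ry":0,"rz":0}
  ]
}}

```text
t: 31.75
eef_pos: [0.6289, -0.117, 0.1182]
ee_rot: [[1.0, 0.001, -0.0], [0.001, -1.0, 0.0], [-0.0, -0.0, -1.0]]
ft_force: [-2.0, 1.1, 4.2]
finger_gap: 0.0453
gripper_force: 41.5
```

Touching; release, rise, and move clear of the view.

{"op": "carry_out", "data": {
  "motion": [
    {"tx":0,"ty":0,"tz":0,"rx":0,"ry":0,"rz":0},
    {"tx":0,"ty":0,"tz":0,"rx":0,"ry":0,"rz":0},
    {"tx":0,"ty":0,"tz":0,"rx":0,"ry":0,"rz":0},
    {"tx":0,"ty":0,"tz":0,"rx":0,"ry":0,"rz":0},
    {"tx":0,"ty":0,"tz":0,"rx":0,"ry":0,"rz":0},
    {"tx":0,"ty":0,"tz":-0.6,"rx":0,"ry":0,"rz":0},
    {"tx":0,"ty":0,"tz":-1,"rx":0,"ry":0,"rz":0},
    {"tx":0,"ty":0,"tz":-1,"rx":0,"ry":0,"rz":0},
    {"tx":0,"ty":0,"tz":-1,"rx":0,"ry":0,"rz":0},
    {"tx":0,"ty":0,"tz":-1,"rx":0,"ry":0,"rz":0},
    {"tx":0,"ty":0,"tz":-1,"rx":0,"ry":0,"rz":0},
    {"tx":0,"ty":0,"tz":-1,"rx":0,"ry":0,"rz":0}
  ],
  "fingers": 0.78
}}

```text
t: 32.75
eef_pos: [0.6289, -0.117, 0.2837]
ee_rot: [[1.0, 0.001, -0.0], [0.001, -1.0, 0.0], [-0.0, -0.0, -1.0]]
ft_force: [0.3, -0.0, -0.2]
finger_gap: 0.0664
gripper_force: 0.0
```

{"op": "carry_out", "data": {
  "motion": [
    {"tx":-0.5,"ty":0.4,"tz":0,"rx":0,"ry":0,"rz":0},
    {"tx":-0.7,"ty":0.7,"tz":0,"rx":0,"ry":0,"rz":0},
    {"tx":-0.7,"ty":0.7,"tz":0,"rx":0,"ry":0,"rz":0},
    {"tx":-0.7,"ty":0.7,"tz":0,"rx":0,"ry":0,"rz":0},
    {"tx":-0.7,"ty":0.7,"tz":0,"rx":0,"ry":0,"rz":0},
    {"tx":-0.7,"ty":0.7,"tz":0,"rx":0,"ry":0,"rz":0},
    {"tx":-0.7,"ty":0.7,"tz":0,"rx":0,"ry":0,"rz":0},
    {"tx":-0.5,"ty":0.7,"tz":0,"rx":0,"ry":0,"rz":0},
    {"tx":-0.3,"ty":0.4,"tz":0,"rx":0,"ry":0,"rz":0},
    {"tx":0,"ty":0,"tz":0,"rx":0,"ry":0,"rz":0},
    {"tx":0,"ty":0,"tz":0,"rx":0,"ry":0,"rz":0},
    {"tx":0,"ty":0,"tz":0,"rx":0,"ry":0,"rz":0}
  ]
}}

```text
t: 33.75
eef_pos: [0.493, -0.258, 0.2824]
ee_rot: [[1.0, 0.003, 0.001], [0.003, -1.0, 0.001], [0.001, -0.001, -1.0]]
ft_force: [0.2, 0.4, -1.1]
finger_gap: 0.0667
gripper_force: 0.0
```

```bash
python3 - <<'E'
from h import *
p=manip.capture("top");s=manip.capture("scene");W=cloud(p);g=p["image"]
for n,x,y,h in(("red",.6395,.159,.141),("black",.636,.067,.121),("yellow",.632,-.025,.101),("green",.6285,-.117,.081)):
    print(n,lid(p,x,y,h))
a=p["image"][100:240,90:390,::-1]; b=s["image"][110:290,110:410,::-1]
cv2.imwrite("pics/end.png",cv2.resize(np.vstack([a,b]),None,fx=1.8,fy=1.8,interpolation=cv2.INTER_CUBIC))
E
```

```text
red (array([0.6383, 0.1598]), 0.0232, 375, 0.1415)
black (array([0.635 , 0.0673]), 0.023, 357, 0.1214)
yellow (array([ 0.6303, -0.0235]), 0.0229, 338, 0.1015)
green (array([ 0.6272, -0.1164]), 0.0232, 329, 0.0814)
```

View pics/end.png

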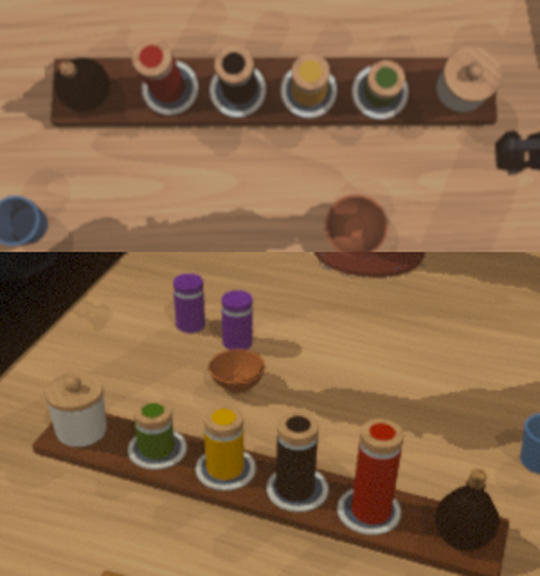

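The final view shows red, black, yellow and green upright on coasters d, c, b and a, running from the bottle to the sugar pot. Each is centred to within about 2 mm of the measured coaster centre, and the gripper is clear.

```bash
python3 -c "
from station import manip
print(manip.close_job())"
```

```text
the job is handed in; nothing more can be done
None
```

The job is handed in: the red, black, yellow and green jars stand upright and free in descending height on coasters d to a, from the bottle to the sugar pot, each within about 2 mm of its coaster's centre by the top camera.

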